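# Lock the brass die hammer back in its ring

## Robot

A 7-joint arm with a two-finger parallel gripper is mounted at the origin on the work surface. World frame = base frame: x ahead of the robot, y to its left, z up, the work surface at z = 0. Lengths are in m, angles in rad, forces in N, time in s.
With the tool pointing down it reaches from about 0.4 to 0.85 m from the base axis. Payload 10.4 kg.
Tool frame: the origin (TCP) lies at the very end of the fingers, on their centre line; the grasp point (between the pads) lies 19 mm behind it; x points along the fingers, y is the direction in which the jaws open and shut, and the axes are right-handed (so a half turn about x gives the same grasp; the last joint's range is limited). The gripper opens to 85 mm and grips with 20 to 120 N. Pads are 22 mm wide; open, the fingers measure 114 mm over their backs; the gripper's body (76 mm by 85 mm) begins 54 mm behind the grasp point. The pads swing forward as they close: fully open they stand 13 mm farther back than shut.
Start: joints at [1.202, 0.332, -0.065, 1.46, 0.022, 1.35, -0.088], TCP at [0.212, -0.588, 0.231] pointing down, gripper open.
Joint ranges: [-2.6, 2.6], [-0.5, 2.12], [-1.47, 1.34], [0.16, 2.42], [-1.27, 4.41], [0.06, 2.06], [-2.6, 2.6]. Speed limits (rad/s): [2.22, 2.22, 2.79, 2.79, 3.14, 3.14, 3.14].

## Interface

Orientations are given as a unit quaternion [x, y, z, w].
In Python, from workcell import monitor, camera, ticket, regions_of gives the robot as it stands.
- The arm moves only by the tool step_arm, never from a script. Its argument "increments" is a list of rows, each a list of 5 numbers: the finger opening in m, from 0 to 0.0854, then the shift along the world's x, y, z in m, then the turn about the world's z in rad. A call has 1 to 12 rows; each row shifts and turns the commanded pose from where the row before left it; what a row does not reach is not made up. A row lasts 1/12 s, in which the tool goes at most 41.7 mm and 7.16 degrees, less where a joint would pass 70% of its speed; a pose out of reach is approached as far as the arm can. A call with a gripper value outside its range is refused whole. The fingers move at their own pace and stop on an object; "force" is the grip in N (left out, the last holds). Time passes only in rows, so rows that do not move let the fingers close. It gives the time, the measured TCP pose, the force and the opening at its end, in the units of the state.
- monitor.get_obs(): the state, without advancing time (a new reading comes with each control period).
- camera(name): name is "scene" or "top" or "wrist"; returns a dict with "color" (480x640x3 uint8, red, green, blue), "range_z" (480x640 float32, m along the optical axis (not along the pixel's ray), 0 where there is no reading), "fx", "fy", "cx", "cy" (pixels), "cam_to_world" (4x4, takes a point from camera to world coordinates). Camera axes: x right, y up, looking along -z (the intrinsics and any distortion apply to the point x, -y, -z); pixel columns grow to the right and rows downward; lengths in m; the calibration is good to about 2 mm. A picture is of the moment at which its call begins.
- ticket.hand_in(): hands the job in, once; it reports no verdict.
Trained networks look in a picture, given as the dict that the camera call returned (one of the last four; its "shot" number tells which), for a name from the list of things; names that differ only in an ending like _2 or _b are one class to them, and where a whole thing is asked for, a point or a joint stands for the part that bears it (a point fixed in the world has none). Each returns a list of dicts, best first, with "p" (0 to 1); they miss things now and then, are a little off and sometimes report something else, mostly with a low value. They report only what shows in the picture. A call takes as long as a camera call. They do not tell look-alikes from the thing itself.
- regions_of(picture, query): "region" (480x640 bool, what is visible of it) and "centre" ([row, column] in pixels, amid what is visible of it).
The state is a dict: "clock": time; "joint_pos": joint angles; "joint_velocities": joint speeds; "tau": joint torques, N m; "position": TCP position; "ee_rot": TCP orientation; "ft_force": force on the tool from outside, world axes, zero at the start; "torque": the same for the moment, N m; "grip_width": opening from 0.0 (shut) to 1.0 (fully open).
Only numpy, scipy, OpenCV 4.12 (cv2) and the standard library are available. Lean on these libraries where they do the work, as an engineer would, in place of code of your own. Each camera call takes 0.05 s, during which the arm holds its last target. There are 200 camera calls.

## Task

The cleaned brass hammer is draining in the leaning blue sleeve. Swing the red keeper arm aside, hang the hammer in the yellow ring handle first, its head resting flat on the ring, then swing the keeper fully back to its stop over the head. Do not disturb the jar, the brush or the steel die.

Things in the scene. Friction and masses are not known exactly. Their poses are not given: they have to be found in the camera images.
- hammer: Stubby brass hammer, 0.22 to 0.35 kg. Origin: centre of the head's flat underside, on the handle axis; +z out of the top of the head. Handle along -z: black, 18 mm diameter, 110 mm long, chamfered end. Head along x: block 40 x 26 x 30 mm (z 0 to 30; flat cheeks 26 mm apart along y, to grip), round 24 mm faces at both ends, 56 mm over all.
- drip: Fixed drip stand: steel tray 150 x 110 x 14 mm, origin under its centre, z up. At its -x half a blue sleeve (22 mm inside, 32 mm outside, 55 mm long) leans 25 degrees, its mouth pointing up and to -x. The hammer starts with its handle in the sleeve and its head on the mouth: draw it out along its own z.
- sleeve_mouth (a point): Centre of the blue sleeve's upper mouth, 118 mm above the bench; axes are the drip stand's. The bracket and the upright that carry the sleeve lie under and behind it (+x), all lower than the mouth.
- ring_mouth (a point): Centre of the upper rim of the fixed yellow ring, 135 mm above the bench. Hole 26 mm, outside 38 mm, 14 mm tall, free space below down to a base plate 125 mm under the rim. z up; +x points to the steel post that carries the ring, axis 60 mm away. Post and keeper hub (28 mm diameter) reach 49 mm above the rim; the bracket between lies 3 mm below the rim.
- keeper_pivot (a point): Point on the keeper arm's vertical hinge axis (the post's axis), at mid-thickness of the arm, 42 mm above the ring's rim. Axes are the holder's: z up, -x to the ring.
- keeper_pin (a point): Centre of the top of the upright black pin on the red keeper arm: 12 mm diameter, 35 mm tall above the arm, 95 mm from the hinge axis; pinch it from above or push it sideways. The arm is 16 mm wide and 8 mm thick; its underside is 38 mm above the ring's rim, so it passes 8 mm over the seated hammer's head.
- keeper (a joint): Keeper arm angle, rad. 0: closed at its stop, straight over the ring (along the holder's -x). Grows clockwise seen from above, towards the holder's +y, to a stop at 1.75. Light friction (0.05 N m, 0.5 N at the pin); stays where left. Starts between 0 and 0.4, covering the ring.
- pellets: Amber jar with white cap, 64 mm diameter, 85 mm tall; origin at the centre of its underside. Leave it alone.
- brush: Small hand brush with a wooden handle, about 180 mm long, lying along its x on the bench; origin under its middle. Leave it alone.
- die: Steel ring-shaped die, 52 mm diameter, 22 mm tall, lying flat; origin at the centre of its underside. Leave it alone.
Mind the look-alikes: they are no part of the job. What is shaped like the hammer but pink is not meant. Leave any pink look-alike of the part that bears ring_mouth alone.

How it is judged:
By the outcome, as a careful person would: the job done as asked, in the order asked, and still so for the second after the job is handed in, with the robot touching nothing.
It also fails if it takes over 72 s, if anything falls off the work surface, if the arm or the gripper's body presses on something with over 40 N, if the wrist force passes 120 N, or if a joint passes its speed limit or range.

## Working session

There is one attempt and no reset: what is moved stays moved. The work goes in short steps, Python scripts to look and compute and a tool call to move; the robot and the scene stay as the last step left them, time stands still between calls to the robot, and variables do not carry over. Pictures are saved under pics/ and viewed, about 8 in all and at most 12, crops included, and the job is handed in when it is done.

Besides the shell and the picture viewer there is one more tool, called as name(argument=value, ...) on one line, values as JSON. step_arm: Moves the arm, as the interface text tells. Its arguments: {"type":"object","properties":{"increments":{"type":"array"},"force":{"type":"number"}},"required":["increments"]}

```bash
mkdir -p pics; cat > h.py <<'E'
import numpy as np, cv2
from workcell import monitor, camera, ticket, regions_of
def pts(p, m=None):
    z=p["range_z"]; r,c=np.nonzero((z>0) if m is None else (m&(z>0)))
    d=z[r,c]; P=np.stack([(c-p["cx"])/p["fx"]*d,-(r-p["cy"])/p["fy"]*d,-d,np.ones_like(d)])
    return (np.array(p["cam_to_world"])@P)[:3].T, np.c_[r,c]
def save(n,*ps):
    cv2.imwrite("pics/"+n, np.hstack([cv2.cvtColor(p["color"],cv2.COLOR_RGB2BGR) for p in ps]))
E
python3 - <<'E'
from h import *
o=monitor.get_obs(); print(o["clock"],o["position"],o["ee_rot"],o["ft_force"],o["grip_width"])
for n in ["scene","top"]:
    p=camera(n); save(n+"0.png",p); print(n,p["shot"],[k for k in p])
    for q in ["hammer","drip","keeper","keeper_pin","ring_mouth","pellets","brush","die"]:
        try:
            for d in regions_of(p,q)[:3]:
                P,_=pts(p,d["region"]); print(q,round(d["p"],2),np.round(d["centre"]),np.round(np.median(P,0),3),np.round(P.min(0),3),np.round(P.max(0),3))
        except Exception as e: print(q,e)
E
```

```text
0.0 [ 0.21172898 -0.58768206  0.23051885] [-0.69645106 -0.12213606  0.6966692  -0.12120532] [ 0.19403642  0.21495773 -0.93199745] 1.001567054166859
scene 1 ['color', 'range_z', 'fx', 'fy', 'cx', 'cy', 'cam_to_world', 'shot']
hammer 0.87 [192. 390.] [0.458 0.191 0.131] [ 0.309  0.177 -0.004] [0.5   0.325 0.156]
hammer 0.74 [182. 346.] [0.288 0.201 0.019] [ 0.238  0.169 -0.002] [0.321 0.303 0.029]
drip 0.58 [230. 392.] [0.507 0.191 0.005] [ 0.417  0.136 -0.006] [0.575 0.264 0.121]
drip 0.37 [289. 348.] [ 0.592 -0.024  0.02 ] [ 0.555 -0.048 -0.005] [0.617 0.013 0.028]
keeper 0.79 [322. 193.] [ 0.557 -0.415  0.181] [ 0.406 -0.427 -0.004] [ 0.611 -0.395  0.218]
keeper 0.74 [278. 274.] [ 0.558 -0.208  0.181] [ 0.338 -0.227 -0.004] [ 0.612 -0.117  0.217]
keeper 0.55 [230. 388.] [0.504 0.19  0.005] [ 0.364  0.136 -0.006] [0.575 0.295 0.133]
keeper_pin 0.86 [321. 192.] [ 0.556 -0.414  0.181] [ 0.36  -0.427 -0.004] [ 0.611 -0.378  0.218]
keeper_pin 0.68 [274. 276.] [ 0.555 -0.208  0.182] [ 0.345 -0.227 -0.004] [ 0.612 -0.114  0.217]
ring_mouth 0.83 [319. 277.] [ 0.57  -0.222  0.011] [ 0.448 -0
[... 1045 characters left out ...]
 -0.412  0.181] [ 0.494 -0.482  0.002] [ 0.606 -0.393  0.218]
keeper_pin 0.56 [211. 376.] [ 0.557 -0.207  0.182] [ 0.494 -0.225  0.171] [ 0.608 -0.193  0.218]
ring_mouth 0.72 [224. 377.] [ 0.55  -0.209  0.011] [ 0.481 -0.286 -0.004] [ 0.634 -0.156  0.218]
ring_mouth 0.67 [226. 469.] [ 0.55  -0.406  0.011] [ 0.484 -0.472 -0.001] [ 0.618 -0.35   0.218]
ring_mouth 0.23 [270. 160.] [0.439 0.192 0.143] [0.411 0.179 0.028] [0.495 0.208 0.155]
pellets 0.67 [145. 252.] [0.7   0.033 0.083] [0.679 0.004 0.002] [0.753 0.066 0.09 ]
brush 0.57 [268. 274.] [ 0.464 -0.01   0.018] [ 0.354 -0.03   0.001] [0.533 0.011 0.026]
die 0.8 [209. 280.] [ 0.586 -0.022  0.021] [ 0.56  -0.047 -0.003] [0.615 0.005 0.026]
```

View pics/scene0.png

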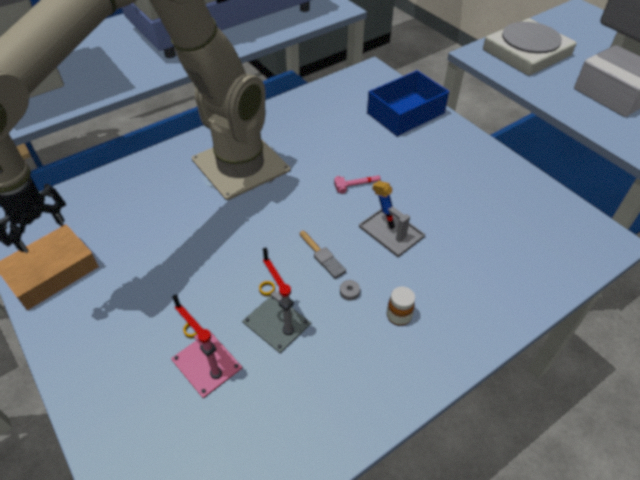

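View pics/top0.png

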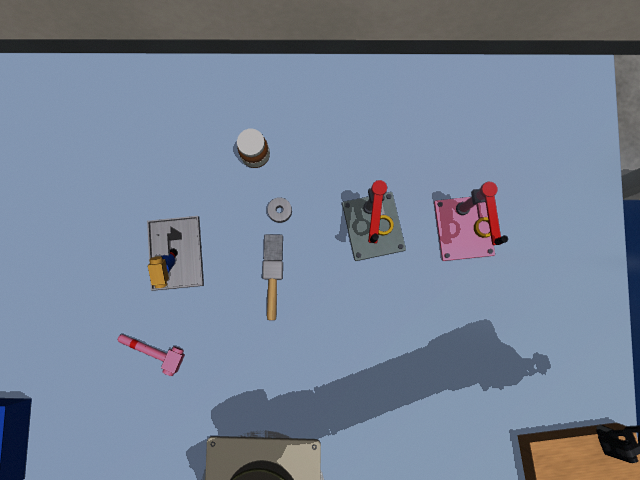

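The grey-based holder (top picture about (375,225)) is the real one, and its keeper covers the ring. The holder at (470,230) and the hammer at (150,350) are pink look-alikes. The brass head is at (158,272) in the leaning sleeve. Next I'll measure these more closely.

```bash
python3 - <<'E'
from h import *
from scipy.spatial.transform import Rotation as R
from scipy.optimize import least_squares
o=monitor.get_obs(); print(np.round(R.from_quat(o["ee_rot"]).as_matrix(),3))
def circ(P,r=None):
    f=lambda q:np.hypot(P[:,0]-q[0],P[:,1]-q[1])-(q[2] if r is None else r)
    s=least_squares(f,[*P[:,:2].mean(0),.015],loss="soft_l1",f_scale=.002); return np.round(s.x,4)
for n in ["top","scene"]:
    p=camera(n); P,rc=pts(p); c=p["color"][rc[:,0],rc[:,1]]; hsv=cv2.cvtColor(c[None],cv2.COLOR_RGB2HSV)[0].astype(int)
    H,S,V=hsv.T; x,y,z=P.T
    near=(abs(x-.55)<.12)&(abs(y+.21)<.09)
    ye=near&(H>15)&(H<32)&(S>120)&(z>.11)&(z<.15); print(n,"ring",ye.sum(),circ(P[ye]),circ(P[ye],.016),np.median(P[ye],0).round(4))
    red=near&((H<8)|(H>172))&(S>150)&(z>.165)&(z<.2); A=P[red]; m=A.mean(0); u=np.linalg.svd(A[:,:2]-m[:2],full_matrices=0)[2][0]; u*=np.sign(-u[0])
    t=(A-m)[:,:2]@u; print(" arm",red.sum(),m.round(4),u.round(3),t.min().round(4),t.max().round(4))
    hub=A[t<t.min()+.028]; print(" hub",circ(hub),hub.mean(0).round(4))
    pin=near&(V<70)&(z>.195); print(" pin",pin.sum(),P[pin].mean(0).round(4),P[pin].min(0).round(4),P[pin].max(0).round(4))
    br=(abs(x-.44)<.07)&(abs(y-.19)<.06)&(H>12)&(H<32)&(S>110)&(z>.1); A=P[br]; print(" head",br.sum(),A.mean(0).round(4),A.min(0).round(4),A.max(0).round(4))
    rect=cv2.minAreaRect(A[:,:2].astype(np.float32)*1000); print("  rect",rect)
    sel=(abs(x-.49)<.11)&(abs(y-.2)<.08)&(z>.007)&(z<.022)&(S<60); print("  tray",cv2.minAreaRect(P[sel][:,:2].astype(np.float32)*1000))
    bl=(abs(x-.46)<.07)&(abs(y-.19)<.06)&(H>100)&(H<130)&(S>170)&(z>.03); print("  blue",bl.sum(),P[bl].mean(0).round(3),P[bl].min(0).round(3),P[bl].max(0).round(3))
    bas=near&(z>.005)&(z<.018)&(S<90); print("  base",cv2.minAreaRect(P[bas][:,:2].astype(np.float32)*1000))
E
```

```text
[[ 0.     0.339 -0.941]
 [-0.    -0.941 -0.339]
 [-1.     0.     0.   ]]
top ring 124 [ 0.5349 -0.2253  0.0156] [ 0.5349 -0.2249  0.015 ] [ 0.536  -0.2325  0.1341]
 arm 550 [ 0.559  -0.2076  0.1816] [-0.992  0.129] -0.0487 0.0653
 hub [ 0.5929 -0.2118  0.0095] [ 0.5929 -0.2119  0.1833]
 pin 49 [ 0.4987 -0.2005  0.2128] [ 0.4941 -0.2064  0.197 ] [ 0.5041 -0.1955  0.219 ]
 head 495 [0.4382 0.1919 0.1425] [0.4106 0.1793 0.1136] [0.4688 0.2087 0.1552]
  rect ((439.3094482421875, 194.22714233398438), (58.26763916015625, 27.03707504272461), 8.336276054382324)
  tray ((490.693115234375, 201.05294799804688), (150.55673217773438, 111.76847839355469), 6.4304399490356445)
  blue 117 [0.464 0.186 0.097] [0.442 0.18  0.033] [0.493 0.2   0.123]
  base ((548.1100463867188, -214.5417938232422), (174.4141845703125, 220.71292114257812), 86.01859283447266)
scene ring 82 [ 0.5392 -0.2281  0.0154] [ 0.5392 -0.2281  0.015 ] [ 0.5389 -0.2293  0.1334]
 arm 261 [ 0.5641 -0.211   0.1811] [-0.992  0.128] -0.0479 0.0612
 hub [ 0.5984 -0.2156  0.0088] [ 0.5983 -0.2155  0.1825]
 pin 26 [ 0.5062 -0.205   0.2075] [ 0.4996 -0.209   0.1952] [ 0.5102 -0.2009  0.2178]
 head 186 [0.4467 0.188  0.1402] [0.4124 0.1757 0.1188] [0.4709 0.2041 0.157 ]
  rect ((441.7065124511719, 190.25205993652344), (58.162559509277344, 27.822206497192383), 2.6617603302001953)
  tray ((493.9500427246094, 199.8929443359375), (154.77102661132812, 116.76923370361328), 6.269181251525879)
  blue 111 [0.468 0.187 0.098] [0.453 0.179 0.073] [0.482 0.201 0.121]
  base ((550.99169921875, -210.61666870117188), (172.2693634033203, 234.21377563476562), 88.89262390136719)
```

step_arm(increments=[[0.085,0.024,0.032,0.007,-0.04],[0.085,0.024,0.032,0.007,-0.04],[0.085,0.024,0.032,0.007,-0.04],[0.085,0.024,0.032,0.007,-0.04],[0.085,0.024,0.032,0.007,-0.04],[0.085,0.024,0.032,0.007,-0.04],[0.085,0.024,0.032,0.007,-0.04],[0.085,0.024,0.032,0.007,-0.04],[0.085,0.024,0.032,0.007,-0.04],[0.085,0.024,0.032,0.007,-0.04],[0.085,0.024,0.032,0.007,-0.04],[0.085,0.024,0.032,0.007,-0.035]])

```text
clock: 2.0
position: [0.5007, -0.2023, 0.316]
ee_rot: [0.706, -0.047, -0.705, -0.046]
ft_force: [0.4, -0.9, -0.2]
grip_width: 0.997
```

```bash
cat >> h.py <<'E'
from scipy.spatial.transform import Rotation as R
from scipy.optimize import least_squares
def st():
    o=monitor.get_obs(); m=R.from_quat(o["ee_rot"]).as_matrix()
    print("t",round(o["clock"],2),"tcp",np.round(o["position"],4),"jaw",round(np.degrees(np.arctan2(m[1,1],m[0,1])),1),"j",np.round(o["joint_pos"],2),"F",np.round(o["ft_force"],1),"w",round(o["grip_width"]*85.4,1)); return o
def circ(P,r=None):
    f=lambda q:np.hypot(P[:,0]-q[0],P[:,1]-q[1])-(q[2] if r is None else r)
    s=least_squares(f,[*P[:,:2].mean(0),.015],loss="soft_l1",f_scale=.002); return np.round(s.x,4)
def hold(n):
    p=camera(n); P,rc=pts(p); c=p["color"][rc[:,0],rc[:,1]]; H,S,V=cv2.cvtColor(c[None],cv2.COLOR_RGB2HSV)[0].astype(int).T
    x,y,z=P.T; near=(abs(x-.55)<.12)&(abs(y+.19)<.11)
    ye=near&(H>15)&(H<32)&(S>120)&(z>.128)&(z<.14)
    if ye.sum()>20: print(n,"ring",ye.sum(),circ(P[ye]),circ(P[ye],.016),np.median(P[ye],0).round(4))
    red=near&((H<8)|(H>172))&(S>150)&(z>.165)&(z<.2); A=P[red]
    if len(A)>20:
        m=A.mean(0); u=np.linalg.svd(A[:,:2]-m[:2],full_matrices=0)[2][0]; print(" arm",len(A),m.round(4),u.round(3))
    for nm,k in [("pin",near&(V<75)&(z>.205)&(z<.222)),("hub",near&((H<8)|(H>172))&(S>150)&(z>.18)&(z<.195)&(np.hypot(x-.595,y+.213)<.02))]:
        if k.sum()>8: print(" ",nm,k.sum(),np.median(P[k],0).round(4),P[k].min(0).round(4),P[k].max(0).round(4),circ(P[k]))
    return p
E
python3 - <<'E'
from h import *
st(); save("w1.png",hold("wrist"))
E
```

```text
t 2.0 tcp [ 0.5007 -0.2023  0.316 ] jaw -97.5 j [ 0.65  0.13 -0.39  1.53  0.05  1.48 -1.44] F [ 0.4 -0.9 -0.2] w 85.2
wrist ring 195 [ 0.5393 -0.2232  0.0155] [ 0.5393 -0.2227  0.015 ] [ 0.5492 -0.2264  0.1341]
 arm 1731 [ 0.5683 -0.2061  0.1822] [-0.991  0.131]
  pin 38 [ 0.5049 -0.1985  0.215 ] [ 0.5015 -0.2003  0.2051] [ 0.5066 -0.1967  0.2167] [ 0.5016 -0.2024  0.0053]
  hub 850 [ 0.5956 -0.2093  0.1837] [ 0.5754 -0.2198  0.18  ] [ 0.6087 -0.1993  0.1863] [ 0.5947 -0.2097  0.0085]
```

View pics/w1.png

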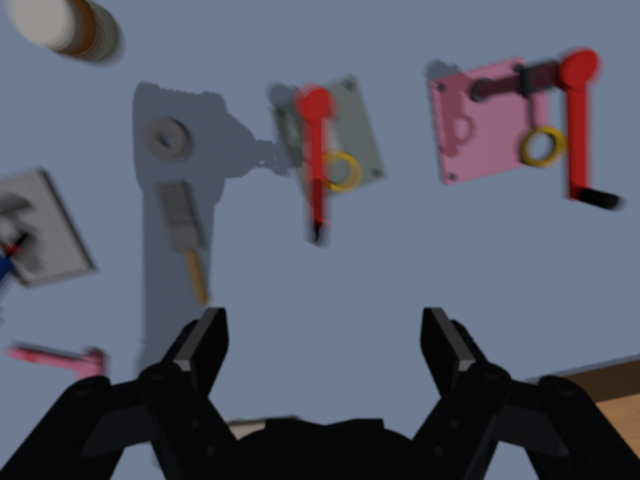

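step_arm(increments=[[0.085,0.001,0,-0.015,0.1],[0.085,0,0,-0.015,0.1],[0.085,0,0,-0.015,0.1],[0.085,0,0,-0.015,0.1],[0.085,0,0,-0.015,0.1],[0.085,0,0,-0.015,0.1],[0.085,0,0,-0.016,0.1],[0.085,0,0,-0.016,0.1],[0.03,0,0,0,0],[0.0,0,0,0,0],[0.0,0,0,0,0],[0.0,0,0,0,0]], force=20)

```text
clock: 3.05
position: [0.5015, -0.2042, 0.1946]
ee_rot: [0.668, 0.231, -0.667, 0.232]
ft_force: [0.9, 0.3, 0.7]
grip_width: 0.446
```

```bash
python3 - <<'E'
from h import *
st()
E
```

```text
t 3.05 tcp [ 0.5015 -0.2042  0.1946] jaw -51.7 j [ 0.7   0.2  -0.45  1.72  0.09  1.24 -0.67] F [0.9 0.3 0.7] w 38.1
```

step_arm(increments=[[0.0,0,0,0,0],[0.0,0,0,0,0],[0.0,0,0,0,0],[0.0,0,0,0,0],[0.0,0,0,0,0],[0.0,0,0,0,0]])

```text
clock: 3.55
position: [0.5007, -0.2041, 0.1938]
ee_rot: [-0.668, -0.232, 0.668, -0.233]
ft_force: [-5.5, 0.9, 6.1]
grip_width: 0.128
```

```bash
python3 - <<'E'
from h import *
st(); p=hold("top")
# arc from pivot
c=np.array([.595,-.2115]); s=np.array([.5015,-.204])-c; print(np.hypot(*s))
prev=s
for i in range(1,17):
    v=R.from_rotvec([0,0,-1.36*i/16]).apply([*s,0])[:2]; print(np.round(v-prev,4).tolist(),end=" "); prev=v
E
```

```text
t 3.55 tcp [ 0.5007 -0.2041  0.1938] jaw -51.6 j [ 0.7   0.2  -0.45  1.72  0.09  1.24 -0.67] F [-5.5  0.9  6.1] w 10.9
0.09380031982887907
[0.001, 0.0079] [0.0016, 0.0078] [0.0023, 0.0076] [0.0029, 0.0074] [0.0036, 0.0071] [0.0041, 0.0068] [0.0047, 0.0064] [0.0052, 0.006] [0.0057, 0.0055] [0.0062, 0.005] [0.0066, 0.0045] [0.0069, 0.0039] [0.0073, 0.0033] [0.0075, 0.0027] [0.0077, 0.002] [0.0079, 0.0014]
```

step_arm(increments=[[0,0.001,0.0079,0,-0.085],[0,0.0016,0.0078,0,-0.085],[0,0.0023,0.0076,0,-0.085],[0,0.0029,0.0074,0,-0.085],[0,0.0036,0.0071,0,-0.085],[0,0.0041,0.0068,0,-0.085]])

```text
clock: 4.1
position: [0.5167, -0.1591, 0.1939]
ee_rot: [0.705, 0.055, -0.705, 0.055]
ft_force: [-0.6, -0.2, 4.0]
grip_width: 0.126
```

step_arm(increments=[[0,0.0047,0.0064,0,-0.085],[0,0.0052,0.006,0,-0.085],[0,0.0057,0.0055,0,-0.085],[0,0.0062,0.005,0,-0.085],[0,0.0066,0.0045,0,-0.085]])

```text
clock: 4.52
position: [0.5455, -0.1317, 0.1939]
ee_rot: [0.701, -0.095, -0.7, -0.095]
ft_force: [0.2, -0.7, 3.1]
grip_width: 0.132
```

step_arm(increments=[[0,0.0069,0.0039,0,-0.085],[0,0.0073,0.0033,0,-0.085],[0,0.0075,0.0027,0,-0.085],[0,0.0077,0.002,0,-0.085],[0,0.0079,0.0014,0,-0.085],[0,0,0,0,0]])

```text
clock: 5.02
position: [0.5836, -0.1185, 0.1938]
ee_rot: [0.666, -0.24, -0.664, -0.24]
ft_force: [-0.2, -0.6, 4.6]
grip_width: 0.129
```

```bash
python3 - <<'E'
from h import *
st(); hold("top")
E
```

```text
t 5.02 tcp [ 0.5836 -0.1185  0.1938] jaw -129.7 j [ 0.42  0.31 -0.36  1.58  0.11  1.27 -2.22] F [-0.2 -0.6  4.6] w 11.0
top ring 164 [ 0.5353 -0.2256  0.0157] [ 0.5353 -0.2255  0.015 ] [ 0.5359 -0.2269  0.1342]
 arm 145 [ 0.5925 -0.2141  0.1834] [-0.971  0.238]
  hub 135 [ 0.5931 -0.2138  0.1836] [ 0.5811 -0.2246  0.1802] [ 0.6064 -0.2046  0.1877] [ 0.5932 -0.214   0.0085]
```

step_arm(increments=[[0.04,0,0,0,0],[0.04,0,0,0,0],[0.04,0,0,0,0],[0.05,0,0,0.015,0],[0.085,0,0,0.03,0],[0.085,0,0,0.035,0],[0.085,-0.01,0.02,0.03,0.05]])

```text
clock: 5.65
position: [0.5719, -0.1027, 0.3042]
ee_rot: [-0.671, 0.224, 0.671, 0.223]
ft_force: [1.4, -1.6, 0.8]
grip_width: 0.975
```

step_arm(increments=[[0.085,-0.0135,0.029,0,0.075],[0.085,-0.0135,0.029,0,0.075],[0.085,-0.0135,0.029,0,0.075],[0.085,-0.0135,0.029,0,0.075],[0.085,-0.0135,0.029,0,0.075],[0.085,-0.0135,0.029,0,0.075],[0.085,-0.0135,0.029,0,0.075],[0.085,-0.0135,0.029,0,0.075],[0.085,-0.0135,0.029,0,0.075],[0.085,-0.0135,0.029,0,0.075]])

```text
clock: 6.48
position: [0.4359, 0.1923, 0.3032]
ee_rot: [0.706, 0.04, -0.706, 0.041]
ft_force: [0.4, 0.5, 0.0]
grip_width: 0.991
```

```bash
python3 - <<'E'
from h import *
st(); hold("top")
p=camera("wrist"); save("w2.png",p); P,rc=pts(p); c=p["color"][rc[:,0],rc[:,1]]; H,S,V=cv2.cvtColor(c[None],cv2.COLOR_RGB2HSV)[0].astype(int).T; x,y,z=P.T
br=(abs(x-.44)<.07)&(abs(y-.19)<.06)&(H>12)&(H<32)&(S>110)&(z>.1); A=P[br]; print(" head",br.sum(),A.mean(0).round(4),A.min(0).round(4),A.max(0).round(4))
print(cv2.minAreaRect(A[:,:2].astype(np.float32)*1000))
T=A[A[:,2]>.125]; m=np.median(T,0); 
for k in range(5):
    U,s,Vt=np.linalg.svd(T-T.mean(0)); d=abs((T-T.mean(0))@Vt[2]); T=T[d<.002]
print("plane",len(T),T.mean(0).round(4),Vt.round(3),cv2.minAreaRect(((T-T.mean(0))@Vt[:2].T*1000).astype(np.float32)))
E
```

```text
t 6.48 tcp [0.4359 0.1923 0.3032] jaw -83.4 j [ 0.17  0.01 -0.67  1.69  0.    1.45 -1.96] F [0.4 0.5 0. ] w 84.6
top ring 171 [ 0.5353 -0.2252  0.0159] [ 0.5353 -0.2252  0.015 ] [ 0.5359 -0.2252  0.1344]
 arm 560 [ 0.5884 -0.1768  0.1814] [ 0.136 -0.991]
  pin 40 [ 0.5799 -0.1185  0.2155] [ 0.5757 -0.1237  0.2053] [ 0.5868 -0.1134  0.2184] [ 0.5808 -0.118   0.0041]
  hub 190 [ 0.593  -0.2102  0.1834] [ 0.5814 -0.2248  0.18  ] [ 0.607  -0.1941  0.1873] [ 0.5934 -0.2102  0.0098]
 head 1528 [0.4448 0.1954 0.1488] [0.4117 0.1549 0.1277] [0.4697 0.2407 0.3522]
((432.77874755859375, 196.0535888671875), (62.24650955200195, 74.86065673828125), 46.67038345336914)
plane 255 [0.4449 0.1955 0.1454] [[-0.981 -0.112 -0.155]
 [-0.151 -0.049  0.987]
 [ 0.118 -0.992 -0.031]] ((5.201488494873047, -1.9204673767089844), (58.24102783203125, 21.631017684936523), 5.573719501495361)
```

View pics/w2.png

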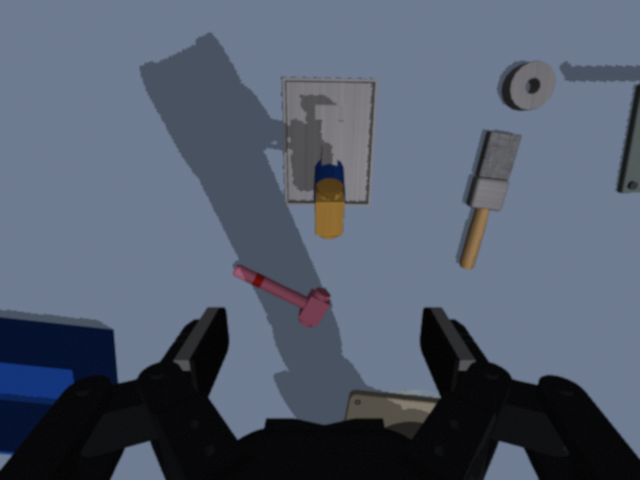

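```bash
python3 - <<'E'
from h import *
for n in ["wrist","top"]:
    p=camera(n); P,rc=pts(p); c=p["color"][rc[:,0],rc[:,1]]; H,S,V=cv2.cvtColor(c[None],cv2.COLOR_RGB2HSV)[0].astype(int).T; x,y,z=P.T
    A=P[(abs(x-.44)<.07)&(abs(y-.19)<.06)&(H>12)&(H<32)&(S>110)&(z>.1)&(z<.165)]; print(n,len(A),np.percentile(A,[1,50,99],axis=0).round(4).tolist(),cv2.minAreaRect(A[:,:2].astype(np.float32)*1000))
    print(np.percentile(A[:,1]-np.tan(.11)*(A[:,0]-.44),[1,3,10,50,90,97,99]).round(4))
E
```

```text
wrist 1480 [[0.4143, 0.1814, 0.1316], [0.4473, 0.1947, 0.1469], [0.4692, 0.2075, 0.1538]] ((441.4189453125, 194.2330322265625), (57.20840072631836, 24.757617950439453), 5.558559894561768)
[0.1822 0.1828 0.1847 0.1941 0.2037 0.2055 0.2057]
top 391 [[0.4108, 0.18, 0.1195], [0.4332, 0.1887, 0.1419], [0.4639, 0.2061, 0.1528]] ((438.2004089355469, 194.30963134765625), (55.237525939941406, 26.802370071411133), 5.192400932312012)
[0.1813 0.1816 0.182  0.1898 0.2033 0.2065 0.2074]
```

step_arm(increments=[[0.07,0.001,0.001,-0.03,0],[0.07,0.001,0.0005,-0.03,0],[0.07,0.0005,0,-0.03,0],[0.07,0,0,-0.03,0],[0.07,0,0,-0.03,0],[0.07,0,0,-0.02,0],[0.05,0,0,-0.013,0],[0.04,0,0,0,0],[0.04,0,0,0,0],[0.04,0,0,0,0]], force=25)

```text
clock: 7.52
position: [0.4404, 0.1923, 0.1212]
ee_rot: [0.706, 0.039, -0.706, 0.039]
ft_force: [0.7, -0.2, 0.1]
grip_width: 0.473
```

step_arm(increments=[[0.03,0,0,0,0],[0.02,0,0,0,0],[0.01,0,0,0,0],[0,0,0,0,0],[0,0,0,0,0],[0,0,0,0,0]])

```text
clock: 8.02
position: [0.4403, 0.1933, 0.1216]
ee_rot: [0.707, 0.039, -0.705, 0.039]
ft_force: [-1.5, 1.0, 6.0]
grip_width: 0.305
```

```bash
python3 - <<'E'
from h import *
st(); p=camera("wrist"); cv2.imwrite("pics/w3.png",p["color"][100:400,150:550,::-1])
E
```

```text
t 8.02 tcp [0.4403 0.1933 0.1216] jaw -83.6 j [ 0.13  0.17 -0.68  1.94  0.12  1.07 -2.06] F [-1.5  1.   6. ] w 26.1
```

View pics/w3.png

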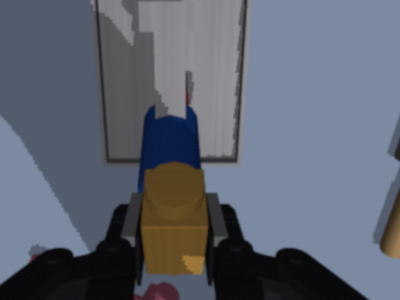

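step_arm(increments=[[0,-0.0021,-0.0002,0.0045,0],[0,-0.0042,-0.0005,0.0091,0],[0,-0.0042,-0.0005,0.0091,0],[0,-0.0042,-0.0005,0.0091,0],[0,-0.0042,-0.0005,0.0091,0]])

```text
clock: 8.48
position: [0.4206, 0.1909, 0.1623]
ee_rot: [0.706, 0.039, -0.706, 0.039]
ft_force: [3.5, 4.3, -3.9]
grip_width: 0.304
```

step_arm(increments=[[0,-0.0042,-0.0005,0.0091,0],[0,-0.0042,-0.0005,0.0091,0],[0,-0.0042,-0.0005,0.0091,0],[0,-0.0042,-0.0005,0.0091,0],[0,-0.0042,-0.0005,0.0091,0],[0,-0.0042,-0.0005,0.0091,0],[0,-0.0042,-0.0005,0.0091,0],[0,-0.0042,-0.0005,0.0091,0],[0,-0.0042,-0.0005,0.0091,0],[0,0,0,0.02,0],[0,0,0,0.03,0]])

```text
clock: 9.4
position: [0.3811, 0.1851, 0.2925]
ee_rot: [-0.705, -0.038, 0.708, -0.04]
ft_force: [0.9, 0.7, -2.1]
grip_width: 0.301
```

```bash
cat >> h.py <<'E'
def ham(n,save_=None):
    """brass head and black handle near the tool -> handle axis"""
    o=st(); p=camera(n); P,rc=pts(p); c=p["color"][rc[:,0],rc[:,1]]; H,S,V=cv2.cvtColor(c[None],cv2.COLOR_RGB2HSV)[0].astype(int).T
    t=np.array(o["position"]); d=P-t; near=(np.hypot(d[:,0],d[:,1])<.09)
    br=P[near&(H>12)&(H<32)&(S>110)&(abs(d[:,2]-.01)<.04)]; bk=P[near&(V<60)&(d[:,2]<-.015)&(d[:,2]>-.12)]
    for nm,A in (("head",br),("handle",bk)):
        if len(A)>8: 
            m=A.mean(0); print(" ",n,nm,len(A),(m-t).round(4),np.linalg.svd(A-m,full_matrices=0)[2][0].round(3),(A.min(0)-t).round(4),(A.max(0)-t).round(4))
    if save_: cv2.imwrite("pics/"+save_,p["color"][...,::-1])
    return p
E
python3 - <<'E'
from h import *
ham("scene","s4.png")
E
```

```text
t 9.4 tcp [0.3811 0.1851 0.2925] jaw -83.7 j [ 0.18 -0.13 -0.66  1.82 -0.08  1.43 -1.93] F [ 0.9  0.7 -2.1] w 25.7
  scene head 141 [ 0.0168 -0.0049  0.02  ] [ 0.316 -0.209 -0.926] [-0.0111 -0.0281 -0.0265] [0.0309 0.0129 0.0467]
  scene handle 119 [ 0.0347 -0.0035 -0.0521] [ 0.423  0.044 -0.905] [ 0.0124 -0.0097 -0.0978] [ 0.0577  0.0034 -0.0157]
```

View pics/s4.png

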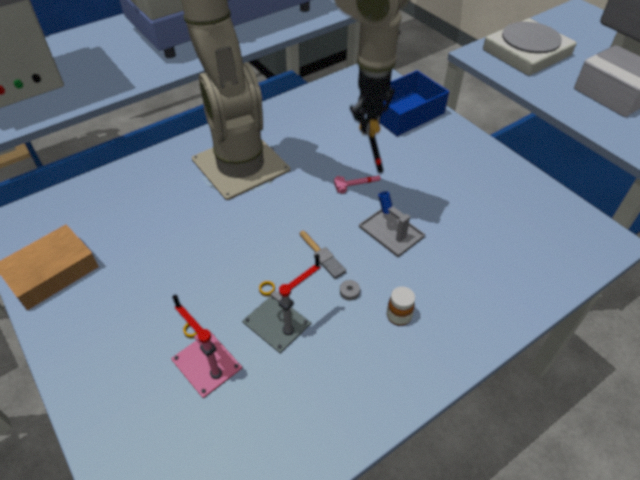

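step_arm(increments=[[0,0.004,-0.016,0.015,0.007],[0,0.0075,-0.03,0.01,0.007],[0,0.0075,-0.03,0,0.007],[0,0.0075,-0.03,0,0.007],[0,0.0075,-0.03,0,0.007],[0,0.0075,-0.03,0,0.007],[0,0.0075,-0.03,0,0.007],[0,0.0075,-0.03,0,0.007],[0,0.0075,-0.03,0,0.007],[0,0.0075,-0.03,0,0.007],[0,0.0075,-0.03,0,0.007],[0,0.0075,-0.03,0,0.007]])

```text
clock: 10.45
position: [0.4689, -0.1615, 0.3184]
ee_rot: [-0.703, -0.069, 0.704, -0.069]
ft_force: [0.6, -0.3, -1.0]
grip_width: 0.299
```

step_arm(increments=[[0,0.0075,-0.03,0,0.007],[0,0.0075,-0.03,-0.01,0.007],[0,0.0036,-0.016,-0.015,0.002],[0,0,0,-0.02,0],[0,0,0,-0.02,0],[0,0,0,0,0],[0,0,0,0,0]])

```text
clock: 11.03
position: [0.4872, -0.2357, 0.2529]
ee_rot: [-0.702, -0.075, 0.704, -0.074]
ft_force: [0.6, -0.5, -2.3]
grip_width: 0.299
```

```bash
python3 - <<'E'
from h import *
for n in ("scene","top"):
    p=ham(n); save(n+"5.png",p); P,rc=pts(p); k=rc[np.argmin(np.linalg.norm(P-[.538,-.2255,.135],axis=1))]; r,c=np.clip(k-[75,100],0,[330,440])
    cr=p["color"][r:r+150,c:c+200,::-1]; cv2.imwrite("pics/c_%s5.png"%n,cv2.resize(cr,None,fx=2,fy=2,interpolation=cv2.INTER_CUBIC)); print(r,c)
    hold(n)
a=cv2.imread("pics/c_scene5.png"); b=cv2.imread("pics/c_top5.png"); cv2.imwrite("pics/c5.png",np.hstack([a,b]))
E
```

```text
t 11.03 tcp [ 0.4872 -0.2357  0.2529] jaw -77.9 j [ 0.52  0.15 -0.18  1.64  0.03  1.36 -1.01] F [ 0.6 -0.5 -2.3] w 25.5
  scene head 197 [ 0.0155 -0.0001  0.0231] [ 0.854 -0.35  -0.385] [-0.0159 -0.0151 -0.0195] [0.0308 0.0142 0.0499]
  scene handle 167 [ 0.0369  0.003  -0.0524] [ 0.41   0.094 -0.907] [ 0.016  -0.0056 -0.0978] [ 0.058   0.0121 -0.015 ]
209 163
scene ring 54 [ 0.5395 -0.2283  0.0153] [ 0.5391 -0.228   0.015 ] [ 0.5478 -0.2342  0.1335]
 arm 321 [ 0.5863 -0.1854  0.182 ] [-0.218 -0.976]
  pin 79 [ 0.5251 -0.2293  0.2135] [ 0.5132 -0.2395  0.2053] [ 0.5909 -0.1141  0.2212] [0.214  0.0228 0.3991]
  hub 98 [ 0.5976 -0.2133  0.183 ] [ 0.5853 -0.2268  0.18  ] [ 0.6119 -0.1931  0.1878] [ 0.5979 -0.2128  0.0095]
t 11.13 tcp [ 0.4883 -0.2359  0.2548] jaw -77.9 j [ 0.52  0.15 -0.18  1.64  0.03  1.36 -1.01] F [-0.1  0.  -1.4] w 25.5
  top handle 51 [ 0.0444  0.0152 -0.0798] [-0.392 -0.075  0.917] [ 0.0329  0.0074 -0.099 ] [ 0.0535  0.0195 -0.0566]
142 282
top ring 74 [ 0.5361 -0.2257  0.016 ] [ 0.5361 -0.2257  0.015 ] [ 0.5436 -0.214   0.1342]
 arm 583 [ 0.586  -0.1791  0.1816] [-0.016  1.   ]
  pin 42 [ 0.5802 -0.1185  0.2151] [ 0.5757 -0.1238  0.2053] [ 0.587  -0.1134  0.2183] [ 0.5808 -0.1181  0.0042]
  hub 189 [ 0.5934 -0.2102  0.1832] [ 0.5813 -0.2245  0.1801] [ 0.6077 -0.1943  0.1869] [ 0.5935 -0.2104  0.0098]
```

View pics/c5.png

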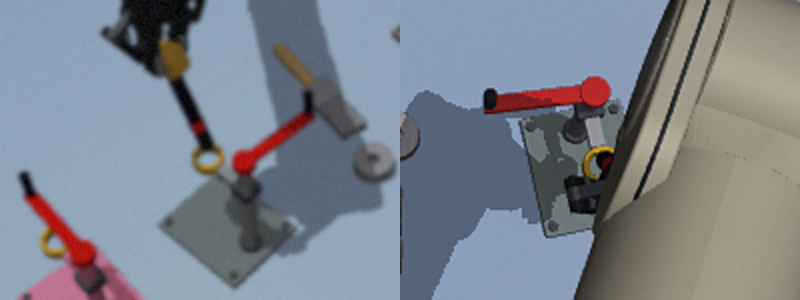

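step_arm(increments=[[0,0,0,-0.006,0],[0,0,0,-0.006,0],[0,0,0,-0.006,0],[0,0.001,0.0002,-0.003,0],[0,0.001,0.0003,-0.005,0],[0,0,0,0,0]])

```text
clock: 11.73
position: [0.4897, -0.2351, 0.2259]
ee_rot: [-0.703, -0.075, 0.704, -0.074]
ft_force: [-0.1, 0.0, -2.8]
grip_width: 0.297
```

```bash
python3 - <<'E'
from h import *
ham("scene")
E
```

```text
t 11.73 tcp [ 0.4897 -0.2351  0.2259] jaw -77.9 j [ 0.52  0.17 -0.18  1.68  0.03  1.3  -1.02] F [-0.1  0.  -2.8] w 25.4
  scene head 192 [ 0.0152 -0.0003  0.0233] [ 0.851 -0.344 -0.397] [-0.0153 -0.0152 -0.0101] [0.0307 0.0132 0.048 ]
  scene handle 157 [ 0.0364  0.0031 -0.051 ] [ 0.418  0.109 -0.902] [ 0.0143 -0.0059 -0.0936] [ 0.0576  0.015  -0.0154]
```

step_arm(increments=[[0,0.0052,0.0011,0.0011,0],[0,0.0053,0.0012,0.0011,0],[0,0.0052,0.0011,0.0007,0],[0,0.0053,0.0012,0.0006,0]])

```text
clock: 12.12
position: [0.5115, -0.231, 0.231]
ee_rot: [0.703, 0.074, -0.703, 0.075]
ft_force: [-2.3, -1.6, -0.3]
grip_width: 0.299
```

```bash
python3 - <<'E'
from h import *
ham("scene")
E
```

```text
t 12.12 tcp [ 0.5115 -0.231   0.231 ] jaw -77.9 j [ 0.5   0.2  -0.18  1.63  0.04  1.32 -1.05] F [-2.3 -1.6 -0.3] w 25.5
  scene head 192 [ 0.0142 -0.0006  0.0224] [ 0.768 -0.397 -0.503] [-0.0121 -0.0161 -0.0165] [0.0311 0.0135 0.049 ]
  scene handle 157 [ 0.0284 -0.0002 -0.0563] [ 0.504  0.077 -0.86 ] [ 0.0076 -0.0078 -0.1196] [ 0.0897  0.0099 -0.0157]
```

step_arm(increments=[[0,0.0051,0.0011,0.0002,0],[0,0.0052,0.0011,0.0001,0],[0,0.0051,0.0011,-0.0003,0],[0,0.0051,0.0011,-0.0003,0],[0,0.005,0.0011,-0.0008,0],[0,0.005,0.0011,-0.0008,0],[0,0,0,0,0]])

```text
clock: 12.75
position: [0.5424, -0.2237, 0.2283]
ee_rot: [0.703, 0.075, -0.703, 0.075]
ft_force: [-1.1, 0.0, -2.6]
grip_width: 0.298
```

```bash
python3 - <<'E'
from h import *
p=ham("scene"); cv2.imwrite("pics/s6.png",cv2.resize(p["color"][180:380,150:400,::-1],None,fx=3,fy=3,interpolation=cv2.INTER_CUBIC))
E
```

```text
t 12.75 tcp [ 0.5424 -0.2237  0.2283] jaw -77.9 j [ 0.47  0.26 -0.19  1.56  0.05  1.32 -1.08] F [-1.1  0.  -2.6] w 25.5
  scene head 181 [0.0121 0.0002 0.0213] [ 0.689 -0.471 -0.551] [-0.011  -0.0164 -0.025 ] [0.0265 0.0154 0.0497]
  scene handle 175 [ 0.0317 -0.0005 -0.0719] [ 0.717  0.142 -0.682] [-0.0023 -0.0108 -0.1193] [ 0.0704  0.0195 -0.0193]
```

View pics/s6.png

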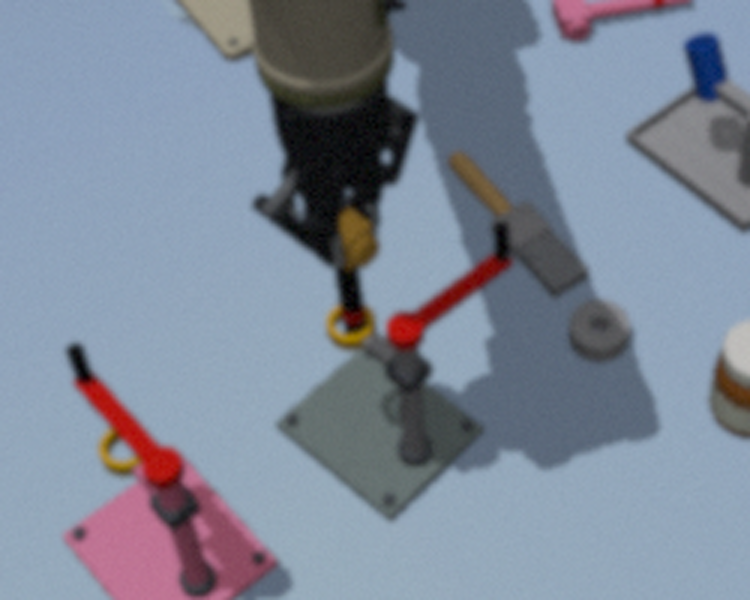

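step_arm(increments=[[0,0,0,-0.01,0],[0,0,0,-0.01,0],[0,0,0,-0.01,0],[0,0,0,-0.01,0],[0,0,0,-0.01,0],[0,0,0,0,0]])

```text
clock: 13.3
position: [0.5402, -0.2238, 0.1758]
ee_rot: [-0.702, -0.075, 0.704, -0.074]
ft_force: [-0.1, 0.3, -3.1]
grip_width: 0.296
```

```bash
python3 - <<'E'
from h import *
o=st(); t=np.array(o["position"])
for n in ("scene","top"):
    p=camera(n); P,rc=pts(p); c=p["color"][rc[:,0],rc[:,1]]; H,S,V=cv2.cvtColor(c[None],cv2.COLOR_RGB2HSV)[0].astype(int).T
    d=P-t; k=(abs(d[:,0])<.02)&(abs(d[:,1])<.02)&(V<70)&(P[:,2]>.14)&(d[:,2]<-.008)
    A=P[k]; print(n,k.sum())
    if k.sum()>8: print(A.mean(0)-t, np.linalg.svd(A-A.mean(0))[2][0].round(3), np.percentile(A,[5,95],axis=0).round(4).tolist())
E
```

```text
t 13.3 tcp [ 0.5402 -0.2238  0.1758] jaw -77.9 j [ 0.47  0.29 -0.19  1.63  0.06  1.23 -1.09] F [-0.1  0.3 -3.1] w 25.3
scene 27
[ 0.00362177 -0.00511273 -0.02789493] [ 0.443  0.788 -0.428] [[0.5377, -0.2345, 0.1415], [0.5473, -0.2223, 0.1557]]
top 0
```

step_arm(increments=[[0,0,0,-0.01,0],[0,0,0,-0.01,0],[0,0,0,-0.006,0],[0,0,0,-0.003,0],[0,0,0,0,0]])

```text
clock: 13.82
position: [0.5409, -0.224, 0.1486]
ee_rot: [-0.703, -0.075, 0.704, -0.074]
ft_force: [0.5, 1.2, -2.5]
grip_width: 0.302
```

step_arm(increments=[[0,0,0,-0.002,0],[0,0,0,-0.002,0],[0,0,0,0,0]])

```text
clock: 14.07
position: [0.5415, -0.2242, 0.1456]
ee_rot: [0.703, 0.074, -0.703, 0.074]
ft_force: [-0.9, 0.7, -2.6]
grip_width: 0.3
```

```bash
python3 - <<'E'
from h import *
st(); p=camera("scene"); cv2.imwrite("pics/s7.png",cv2.resize(p["color"][220:340,210:350,::-1],None,fx=5,fy=5,interpolation=cv2.INTER_CUBIC))
E
```

```text
t 14.07 tcp [ 0.5415 -0.2242  0.1456] jaw -77.9 j [ 0.47  0.32 -0.19  1.67  0.06  1.16 -1.09] F [-0.9  0.7 -2.6] w 25.6
```

View pics/s7.png

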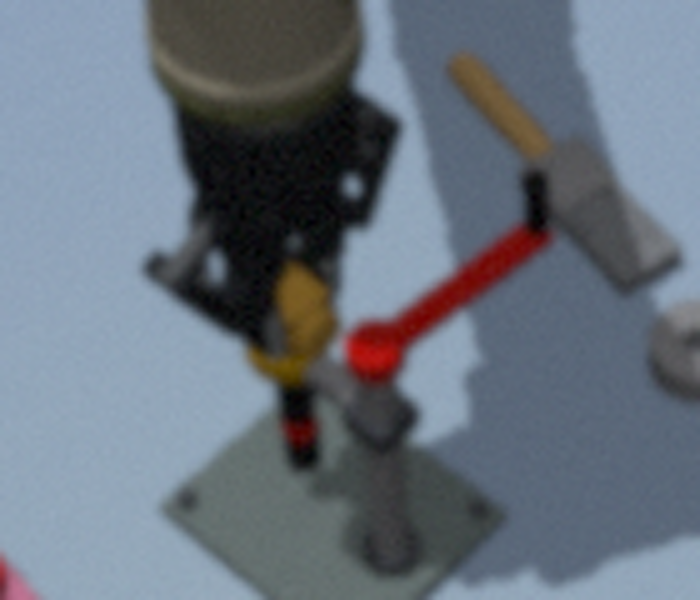

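step_arm(increments=[[0,0,0,-0.002,0],[0,0,0,-0.001,0],[0,0,0,0,0]])

```text
clock: 14.37
position: [0.5414, -0.2242, 0.1425]
ee_rot: [-0.703, -0.074, 0.703, -0.074]
ft_force: [-0.6, 1.2, -2.9]
grip_width: 0.298
```

step_arm(increments=[[0,0,0,-0.002,0],[0,0,0,0,0],[0,0,0,0,0]])

```text
clock: 14.62
position: [0.5414, -0.2242, 0.1406]
ee_rot: [-0.703, -0.074, 0.703, -0.074]
ft_force: [0.1, 0.5, -1.6]
grip_width: 0.294
```

step_arm(increments=[[0,0,0,-0.001,0],[0,0,0,0,0],[0,0,0,0,0]])

```text
clock: 14.87
position: [0.5415, -0.2242, 0.1397]
ee_rot: [-0.703, -0.074, 0.703, -0.074]
ft_force: [-1.2, -0.7, -1.8]
grip_width: 0.302
```

step_arm(increments=[[0,0,0,-0.001,0],[0,0,0,0,0],[0,0,0,0,0]])

```text
clock: 15.12
position: [0.5416, -0.2242, 0.1394]
ee_rot: [0.703, 0.074, -0.703, 0.075]
ft_force: [-1.8, 1.2, 5.4]
grip_width: 0.298
```

step_arm(increments=[[0,0,0,-0.001,0],[0,0,0,0,0],[0,0,0,0,0]])

```text
clock: 15.37
position: [0.5421, -0.2242, 0.1389]
ee_rot: [0.704, 0.074, -0.703, 0.075]
ft_force: [-2.1, 1.5, 7.3]
grip_width: 0.299
```

step_arm(increments=[[0.03,0,0,0,0],[0.035,0,0,0,0],[0.045,0,0,0,0],[0.06,0,0,0,0],[0.06,0,0,0,0],[0.06,0,0,0.01,0],[0.06,0,0,0.02,0],[0.06,0,0,0.03,0],[0.07,0,0,0.03,0],[0.085,-0.02,0,0.03,0],[0.085,-0.03,0,0.02,0],[0.085,-0.03,0,0,0]])

```text
clock: 16.37
position: [0.4625, -0.2244, 0.2829]
ee_rot: [0.705, 0.074, -0.701, 0.076]
ft_force: [-0.5, -0.3, -0.2]
grip_width: 0.994
```

```bash
python3 - <<'E'
from h import *
st()
for n in ("scene","wrist"):
    p=camera(n); P,rc=pts(p); c=p["color"][rc[:,0],rc[:,1]]; H,S,V=cv2.cvtColor(c[None],cv2.COLOR_RGB2HSV)[0].astype(int).T; x,y,z=P.T
    A=P[(np.hypot(x-.54,y+.225)<.05)&(H>12)&(H<32)&(S>110)&(z>.15)&(z<.19)]
    T=A[A[:,2]>np.percentile(A[:,2],60)-.004]
    for i in range(4):
        m=T.mean(0); N=np.linalg.svd(T-m)[2]; T=T[abs((T-m)@N[2])<.003]
    print(n,len(A),np.percentile(A,[2,50,98],axis=0).round(4).tolist(),"top normal",N[2].round(3),m.round(4),len(T))
    r,cc=rc[np.argmin(np.linalg.norm(P-[.54,-.225,.16],axis=1))]; print(r,cc)
    r=np.clip(r-75,0,330);cc=np.clip(cc-75,0,490)
    cv2.imwrite(f"pics/d_{n}.png",cv2.resize(p["color"][r:r+150,cc:cc+150,::-1],(400,400),interpolation=cv2.INTER_CUBIC))
cv2.imwrite("pics/d8.png",np.hstack([cv2.imread("pics/d_scene.png"),cv2.imread("pics/d_wrist.png")]))
hold("top")
E
```

```text
t 16.37 tcp [ 0.4625 -0.2244  0.2829] jaw -77.9 j [ 0.53  0.07 -0.18  1.67  0.01  1.4  -1.01] F [-0.5 -0.3 -0.2] w 84.9
scene 257 [[0.515, -0.2417, 0.1508], [0.5437, -0.2291, 0.1626], [0.5672, -0.2154, 0.1676]] top normal [-0.005 -0.004 -1.   ] [ 0.5403 -0.228   0.1633] 169
281 266
wrist 2602 [[0.512, -0.2396, 0.1561], [0.5388, -0.2256, 0.1645], [0.563, -0.2116, 0.1662]] top normal [ 0.006 -0.001  1.   ] [ 0.5374 -0.2259  0.1647] 2103
129 346
top ring 44 [ 0.5395 -0.2448  0.0354] [ 0.5349 -0.2251  0.015 ] [ 0.5325 -0.2105  0.1344]
 arm 564 [ 0.5884 -0.1768  0.1813] [ 0.135 -0.991]
  pin 40 [ 0.5801 -0.1185  0.2152] [ 0.5757 -0.1237  0.2059] [ 0.587  -0.1134  0.2193] [ 0.5811 -0.1179  0.0042]
  hub 191 [ 0.5928 -0.2102  0.1833] [ 0.5804 -0.2245  0.1801] [ 0.6073 -0.1942  0.1874] [ 0.593  -0.2104  0.0098]
```

View pics/d8.png

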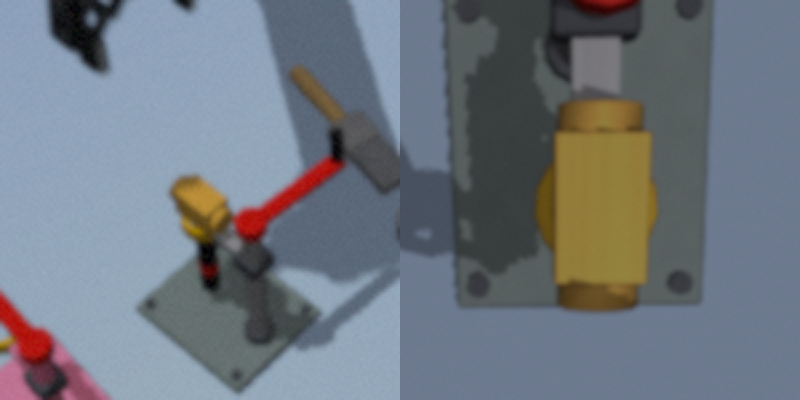

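step_arm(increments=[[0.085,0.0135,0.0118,0,-0.1],[0.085,0.0135,0.0118,0,-0.1],[0.085,0.0135,0.0118,0,-0.1],[0.085,0.0135,0.0118,0,-0.1],[0.085,0.0135,0.0118,0,-0.1],[0.085,0.0135,0.0118,0,-0.1],[0.085,0.0135,0.0118,0,-0.1],[0.085,0.0135,0.0118,0,-0.1],[0.085,0.0131,0.0115,0,-0.1]], force=20)

```text
clock: 17.27
position: [0.5838, -0.117, 0.2775]
ee_rot: [-0.665, 0.24, 0.665, 0.24]
ft_force: [0.0, -0.1, 0.3]
grip_width: 0.993
```

step_arm(increments=[[0.07,0,0,-0.02,0],[0.06,0,0,-0.023,0],[0.05,0,0,-0.023,0],[0.05,0,0,-0.023,0],[0.03,0,0,0,0],[0.0135,0,0,0,0],[0.0135,0,0,0,0],[0.0135,0,0,0,0],[0.0135,0,0,0,0],[0.0135,0,0,0,0],[0.0135,0,0,0,0]])

```text
clock: 18.18
position: [0.5828, -0.1184, 0.1894]
ee_rot: [0.666, -0.239, -0.665, -0.239]
ft_force: [-0.3, 1.0, 0.4]
grip_width: 0.163
```

```bash
python3 - <<'E'
from h import *
st()
c=np.array([.5953,-.2128]); a0=np.radians(97.1); prev=None
for i in range(0,19):
    a=a0+i*np.radians(5.); v=c+.095*np.array([np.cos(a),np.sin(a)])
    if prev is not None: print(np.round(v-prev,4).tolist(),end=" ")
    prev=v
print(prev)
E
```

```text
t 18.18 tcp [ 0.5828 -0.1184  0.1894] jaw -129.5 j [ 0.3   0.3  -0.22  1.59  0.07  1.25 -2.19] F [-0.3  1.   0.4] w 13.9
[-0.0082, -0.0014] [-0.008, -0.0021] [-0.0078, -0.0028] [-0.0075, -0.0035] [-0.0072, -0.0041] [-0.0068, -0.0047] [-0.0064, -0.0053] [-0.0059, -0.0058] [-0.0054, -0.0063] [-0.0048, -0.0068] [-0.0042, -0.0071] [-0.0036, -0.0075] [-0.0029, -0.0078] [-0.0022, -0.008] [-0.0015, -0.0082] [-0.0008, -0.0083] [-0.0001, -0.0083] [0.0007, -0.0083] [ 0.50102847 -0.22454214]
```

step_arm(increments=[[0.0135,-0.0082,-0.0014,0.003,0.05],[0.0135,-0.008,-0.0021,0,0.05],[0.0135,-0.0078,-0.0028,0,0.05],[0.0135,-0.0075,-0.0035,0,0.05],[0.0135,-0.0072,-0.0041,0,0.05],[0.0135,-0.0068,-0.0047,0,0.05]])

```text
clock: 18.68
position: [0.5367, -0.136, 0.1921]
ee_rot: [-0.694, 0.135, 0.694, 0.136]
ft_force: [-1.6, 2.5, 0.3]
grip_width: 0.157
```

step_arm(increments=[[0.0135,-0.0064,-0.0053,0,0.05],[0.0135,-0.0059,-0.0058,0,0.05],[0.0135,-0.0054,-0.0063,0,0.05],[0.0135,-0.0048,-0.0068,0,0.05],[0.0135,-0.0042,-0.0071,0,0.05],[0.0135,-0.0036,-0.0075,0,0.05]])

```text
clock: 19.18
position: [0.5064, -0.1756, 0.192]
ee_rot: [-0.706, 0.03, 0.706, 0.031]
ft_force: [-0.6, 1.4, -0.3]
grip_width: 0.157
```

step_arm(increments=[[0.0135,-0.0029,-0.0078,0,0.05],[0.0135,-0.0022,-0.008,0,0.05],[0.0135,-0.0015,-0.0082,0,0.05],[0.0135,-0.0008,-0.0083,0,0.05],[0.0135,-0.0001,-0.0083,0,0.05],[0.0135,0,0,0,0]])

```text
clock: 19.68
position: [0.4989, -0.218, 0.1919]
ee_rot: [0.705, 0.057, -0.705, 0.057]
ft_force: [-0.2, -0.5, -0.1]
grip_width: 0.157
```

```bash
python3 - <<'E'
from h import *
st(); hold("scene")
E
```

```text
t 19.68 tcp [ 0.4989 -0.218   0.1919] jaw -80.8 j [ 0.53  0.19 -0.23  1.72  0.05  1.23 -1.12] F [-0.2 -0.5 -0.1] w 13.4
scene ring 41 [ 0.5413 -0.2239  0.0186] [ 0.5423 -0.2267  0.015 ] [ 0.5491 -0.2394  0.1342]
 arm 266 [ 0.566  -0.2171  0.1813] [0.999 0.037]
  pin 92 [ 0.5083 -0.2187  0.2143] [ 0.4907 -0.2408  0.205 ] [ 0.5162 -0.2054  0.222 ] [ 0.4994 -0.226   0.014 ]
  hub 105 [ 0.5956 -0.2158  0.1831] [ 0.5753 -0.2269  0.18  ] [ 0.6096 -0.2033  0.1889] [ 0.5951 -0.2157  0.0097]
```

step_arm(increments=[[0.0135,0.0003,-0.004,0,0],[0.0135,0.0005,-0.004,0,0],[0.0135,0.0007,-0.004,0,0],[0.0135,0,0,0,0],[0.0135,0,0,0,0]])

```text
clock: 20.15
position: [0.5009, -0.2285, 0.1917]
ee_rot: [0.705, 0.057, -0.705, 0.057]
ft_force: [0.3, 0.4, 0.5]
grip_width: 0.16
```

step_arm(increments=[[0.0135,0.0004,-0.002,0,0],[0.0135,0.0004,-0.002,0,0],[0.0135,0,0,0,0],[0.0135,0,0,0,0]])

```text
clock: 20.48
position: [0.5016, -0.2324, 0.1917]
ee_rot: [0.705, 0.057, -0.705, 0.057]
ft_force: [-0.9, 0.5, -0.3]
grip_width: 0.153
```

step_arm(increments=[[0.0135,0.0003,-0.0015,0,0],[0.0135,0,0,0,0],[0.0135,0,0,0,0]])

```text
clock: 20.73
position: [0.5019, -0.2339, 0.1917]
ee_rot: [0.705, 0.057, -0.705, 0.057]
ft_force: [-1.1, 0.4, -0.1]
grip_width: 0.16
```

step_arm(increments=[[0.0135,0.0004,-0.0015,0,0],[0.0135,0,0,0,0],[0.0135,0,0,0,0]])

```text
clock: 20.98
position: [0.5021, -0.2344, 0.1917]
ee_rot: [-0.705, -0.057, 0.705, -0.057]
ft_force: [-3.5, 4.8, 2.1]
grip_width: 0.159
```

step_arm(increments=[[0.0135,0.0004,-0.0015,0,0],[0.0135,0,0,0,0],[0.0135,0,0,0,0]])

```text
clock: 21.23
position: [0.5022, -0.2346, 0.1916]
ee_rot: [-0.704, -0.058, 0.705, -0.056]
ft_force: [-6.3, 9.1, 4.4]
grip_width: 0.16
```

step_arm(increments=[[0.0135,0.0003,-0.001,0,0],[0.0135,0,0,0,0],[0.0135,0,0,0,0]])

```text
clock: 21.48
position: [0.5022, -0.2348, 0.1915]
ee_rot: [-0.704, -0.059, 0.706, -0.056]
ft_force: [-9.7, 12.3, 5.9]
grip_width: 0.158
```

step_arm(increments=[[0.0135,-0.0005,0.002,0,0],[0.04,0,0,0,0],[0.05,0,0,0,0],[0.05,0,0,0,0],[0.05,0,0,0.015,0],[0.06,0,0,0.025,0],[0.06,0,0,0.03,0],[0.06,-0.02,0,0.03,0],[0.06,-0.03,0,0.02,0],[0.06,-0.03,0,0,0]])

```text
clock: 22.32
position: [0.4232, -0.2365, 0.316]
ee_rot: [0.707, 0.056, -0.703, 0.058]
ft_force: [0.8, 0.5, 0.5]
grip_width: 0.701
```

```bash
python3 - <<'E'
from h import *
st(); hold("top"); p=hold("scene"); w=hold("wrist")
for n in ["pellets","brush","die"]:
    for d in regions_of(p,n)[:1]: print(n,np.median(pts(p,d["region"])[0],0).round(3))
a=cv2.resize(p["color"][220:340,210:350,::-1],(400,343),interpolation=cv2.INTER_CUBIC); b=cv2.resize(w["color"][...,::-1],(400,343)); cv2.imwrite("pics/f9.png",np.hstack([a,b]))
E
```

```text
t 22.32 tcp [ 0.4232 -0.2365  0.316 ] jaw -80.8 j [ 0.6  -0.01 -0.19  1.68 -0.    1.47 -0.99] F [0.8 0.5 0.5] w 59.9
top ring 48 [ 0.5388 -0.2406  0.0313] [ 0.535  -0.2248  0.015 ] [ 0.5311 -0.2106  0.1347]
 arm 563 [ 0.5589 -0.2195  0.1815] [-0.977 -0.214]
  pin 46 [ 0.5011 -0.2328  0.2154] [ 0.4959 -0.2388  0.2062] [ 0.5062 -0.2278  0.2187] [ 0.5013 -0.233   0.0043]
  hub 193 [ 0.5923 -0.2122  0.1833] [ 0.5761 -0.2244  0.1801] [ 0.6059 -0.1993  0.1869] [ 0.592  -0.2123  0.0099]
scene ring 43 [ 0.5401 -0.2198  0.0221] [ 0.5418 -0.2262  0.015 ] [ 0.5475 -0.2393  0.1345]
 arm 306 [ 0.5658 -0.2223  0.1812] [0.977 0.214]
  pin 17 [ 0.5074 -0.2364  0.2121] [ 0.5006 -0.2401  0.2056] [ 0.5102 -0.2322  0.2199] [ 0.5037 -0.2374  0.0049]
  hub 112 [ 0.5962 -0.215   0.183 ] [ 0.5768 -0.2271  0.18  ] [ 0.6114 -0.2019  0.1884] [ 0.5959 -0.2146  0.01  ]
wrist ring 191 [ 0.5368 -0.2264  0.0168] [ 0.5367 -0.2262  0.015 ] [ 0.536  -0.2122  0.1346]
 arm 2538 [ 0.547  -0.2234  0.1807] [-0.976 -0.217]
  pin 225 [ 0.5032 -0.2339  0.2158] [ 0.4982 -0.2395  0.2075] [ 0.5083 -0.2284  0.2178] [ 0.5031 -0.2339  0.0038]
  hub 222 [ 0.5799 -0.2159  0.181 ] [ 0.5751 -0.2237  0.18  ] [ 0.584  -0.2086  0.184 ] [ 0.5794 -0.216   0.0043]
pellets [0.724 0.023 0.072]
brush [0.497 0.193 0.004]
die [ 0.591 -0.024  0.019]
```

View pics/f9.png

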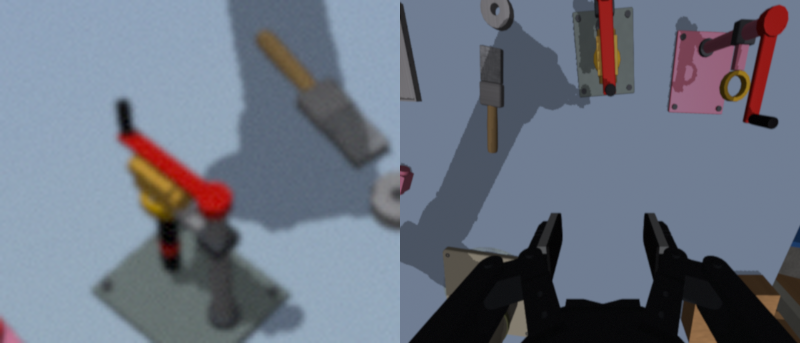

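```bash
python3 -c "
from h import *
print(ticket.hand_in())"
```

```text
the job is handed in; nothing more can be done
None
```

The hammer is hanging in the yellow ring of the grey-based holder, with the keeper closed over its head. I handed the job in at about 22.5 s of robot time, with the arm clear of everything.

- **Keeper out:** I pinched the pin and swung the keeper out to about 1.65 rad. The stop is at 1.75.
- **Hammer:** I drew it out of the sleeve along its own axis and entered the handle tip in the ring while still tilted. Moving the grip sideways against the ring brought it upright, and I lowered it until it touched (about 7 N).
- **Keeper back:** I pushed the keeper until I felt the stop, with 12 to 17 N at the wrist, then backed off 2 mm and released.

**Last checks:**
- **Head:** it rests flat. The top normal was vertical to within 0.4° and the top was at 0.165 m, as expected for a seated head. This was measured just before the keeper was closed; the final pictures still show the hammer seated under the arm.
- **Keeper:** the arm points at 192.4°, against about 192.5° worked out for fully closed, so it is at the stop as far as the cameras can tell.
- **Brush, die and jar:** the die's measured position is unchanged, and the brush looks undisturbed in the pictures. The final detector result for "brush" landed on the drip tray, so that check failed. The jar was detected on its cap and side near where it started, and I had no like-for-like measurement of it. The arm did not come near any of the three.

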